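# Pack the heel-repair kit on the balcony shelf

## Task

Pack up the heel-repair kit: set the round tin and the D-shaped rubber heel block each fully down in the cedar tray nest cut to its own shape, leaving the nest that matches neither of them empty. Lay the metal straightedge flat on the shelf with its plain long edge flush against the tray's long side that faces the robot, not sticking out past the tray's ends. Leave the other things on the shelf where they are.

Things in the scene. Friction and masses are not known exactly. Their poses are not given: they have to be found in the camera images.
- tray: Fixed cedar tray, 96 (x) by 264 (y) mm, 20 mm high, holding three nest blocks in a row along its y. Origin: centre of its underside. Its -x long side (outer face at x = -48 mm, upright, 20 mm high) faces the robot.
- nest_round: Nest block in the tray, 84 x 84 mm, with a round pocket 61 mm across. Origin: centre of the block's underside, under the pocket's centre; pocket floor (grey felt) 5 mm above the origin, block top 16 mm above it and level with the tray's rim (20 mm above the shelf). The three nest blocks change places from time to time.
- nest_heel: Nest block in the tray, as the round one, with a D-shaped pocket 55 x 55 mm: flat end at x = -27.5 mm, parallel flanks at y = +-27.5 mm, half-round end of radius 27.5 mm about the origin to +x. Pocket floor 5 mm, top 16 mm above the origin.
- nest_square: Nest block in the tray, as the others, with a square pocket 61 x 61 mm (for a part that is not here; it stays empty).
- tin: Closed round metal tin, 56 mm across, 30 mm high, 0.12 kg. Origin: centre of its underside, z up.
- heel: Black rubber heel block, D-shaped seen from above, 50 x 50 mm, 30 mm high, 0.1 kg. Origin: centre of its underside; flat end at x = -25 mm, parallel flanks at y = +-25 mm (straight from x = -25 to 0), half-round end of radius 25 mm about the origin to +x. Lies on its flat face, z up.
- rule: Metal straightedge lying on the shelf, a strip 40 (x) by 200 (y) mm, 6 mm thick, 0.18 kg, with an upright grip rib on top: 12 mm thick in x, 90 mm long in y, centred at x = -10 mm, y = 0, from 6 to 36 mm height. Origin: centre of its underside, z up. Its plain long edge, the one away from the rib (with graduations), is at x = +20 mm.
- rule_end_left (a point): Lower corner of the straightedge's plain long edge at its +y end (x = 20, y = 100 mm in the straightedge's frame).
- rule_end_right (a point): Lower corner of the straightedge's plain long edge at its -y end (x = 20, y = -100 mm in the straightedge's frame).
- cup: White enamel cup, 80 mm across, 80 mm high, handle at +y; origin at the centre of its underside. Leave alone.
- grip_ring: Green silicone grip ring lying flat, 84 mm across, 12 mm high; origin at the centre of its underside. Leave alone.
- tongs: Stainless tongs lying flat, 235 mm long in x, 70 mm wide, 14 mm high; origin below the middle. Leave alone.
- shoe_tree: Blue plastic shoe tree, 260 mm long in x, 68 mm wide, 45 mm high; origin below the middle. Leave alone.
- brush: Wooden shoe brush, bristles down, 150 mm long in x, 48 mm wide, 40 mm high; origin at the centre of its underside. Leave alone.
- jar: Amber glass jar with a metal cap, 64 mm across, 85 mm high; origin at the centre of its underside. Leave alone.
Not all that is in view belongs to the job. What is shaped like the rule but purple is not meant.

How it is judged (in metres and radians):
At the end, for the whole second after the job is handed in: Tin in the round nest, heel block in the D nest: each within 6 mm of centre, level to 0.08 rad, under 3 mm above the floor. Straightedge flat (0.05 rad, edge under 4 mm up), both edge ends within 3.5 mm of the tray's robot-side face and at most 10 mm past the tray's ends. All at rest (horizontal distance between tin and nest_round below 0.006 m and z of tin in the frame of nest_round below 0.008 m and angle between each of tin, heel's own z axis and vertical below 0.08 rad and horizontal distance between heel and nest_heel below 0.006 m and z of heel in the frame of nest_heel below 0.008 m and x of rule_end_left in the frame of tray between -0.0515 and -0.045 m and y of rule_end_left in the frame of tray between -0.142 and 0.142 m and z of each of rule_end_left, rule_end_right in the frame of tray below 0.004 m and x of rule_end_right in the frame of tray between -0.0515 and -0.045 m and y of rule_end_right in the frame of tray between -0.142 and 0.142 m and angle between rule's own z axis and vertical below 0.05 rad and linear speed of each of tin, heel, rule below 0.02 m/s); the robot touches nothing.
It fails at once if another thing on the shelf is shifted by more than 30 mm (distance of any of cup, grip_ring, tongs, shoe_tree, brush, jar from where it was at the start of the episode above 0.03 m).
It fails at once if another thing on the shelf is knocked over (angle between any of cup, grip_ring, tongs, shoe_tree, brush, jar's own z axis and vertical above 0.4 rad).
It also fails if it takes over 72 s, if anything falls off the work surface, if the arm or the gripper's body presses on something with over 40 N, if the wrist force passes 120 N, or if a joint passes its speed limit or range.

## Robot

A 6-joint arm with a two-finger parallel gripper is mounted at the origin on the work surface. World frame = base frame: x ahead of the robot, y to its left, z up, the work surface at z = 0. Lengths are in mm, angles in rad, forces in N, time in s.
With the tool pointing down it reaches from about 350 to 800 mm from the base axis. Payload 7.3 kg.
Tool frame: the origin (TCP) lies at the very end of the fingers, on their centre line; the grasp point (between the pads) lies 19 mm behind it; z points along the fingers, y is the line along which they close (so a half turn about z gives the same grasp; the last joint's range is limited). The gripper opens to 85 mm and grips with 20 to 120 N. Pads are 22 mm wide; open, the fingers measure 114 mm over their backs; the gripper's body (76 mm by 85 mm) begins 54 mm behind the grasp point. The pads swing forward as they close: fully open they stand 13 mm farther back than shut.
Start: joints at [-1.394, 0.342, 1.524, -0, 1.275, -0.146], TCP at [166.565, -497.896, 231.322] pointing down, gripper open.
Joint ranges: [-2.53, 2.53], [-0.77, 2.02], [0.04, 2.7], [-1, 4.14], [0.28, 2.66], [-3.11, 3.11]. Speed limits (rad/s): [2.57, 2.57, 3.14, 3.14, 3.14, 3.14].

## Interface

Orientations are given as a unit quaternion [w, x, y, z].
In Python, from station import arm, imaging, sign_off gives the robot as it stands.
- The arm moves only by the shell command python3 -m crank 'ROWS' [FORCE]. ROWS is a JSON object of lists of equal length, an entry for each row: "travel": the shift along the tool's x, y, z in mm, a list of three; "rot": the turn, a rotation vector about the tool's x, y, z in rad, a list of three; "grip": the finger opening in mm, from 0 to 85.4. In form: {"travel": [[tx, ty, tz], ...], "rot": [[wx, wy, wz], ...], "grip": [grip, ...]}. A call has 1 to 12 rows; each row is the pose to reach, as a shift and turn from the pose commanded when the call began, along the tool's axes at that moment; what a row does not reach only later rows make up. A row lasts 1/10 s, in which the tool goes at most 50 mm and 8.59 degrees, less where a joint would pass 70% of its speed; a pose out of reach is approached as far as the arm can. A call with a gripper value outside its range is refused whole. The fingers move at their own pace and stop on an object; FORCE is the grip in N (left out, the last holds). Time passes only in rows, so rows that repeat a pose let the fingers close. It gives the time, the measured TCP pose, the force, the opening and the grip force at its end, in the units of the state.
- arm.sense(): the state, without advancing time (a new reading comes with each control period).
- imaging.get_image(name): name is "scene" or "top" or "wrist"; returns the picture (480x640x3 uint8, red, green, blue); there is no depth.
- imaging.calibration(name): a dict with "fx", "fy", "cx", "cy" (pixels), "R" (3x3) and "t" (3): a world point X has camera coordinates R X + t; the wrist camera has in their place "T_tool_cam" (4x4, takes a point from camera to tool coordinates, whose origin is the TCP and whose axes are the flange's). Camera axes: x right, y down, z forward; pixel columns grow to the right and rows downward; lengths in mm; the calibration is good to about 2 mm. A picture is of the moment at which its call begins: read the wrist's pose just before it. calibration takes no time and is no camera call.
- sign_off(): hands the job in; it is judged then, once.
Trained networks look in the newest picture that a camera, given by its name, has taken for a name from the list of things; names that differ only in an ending like _2 or _b are one class to them, and where a whole thing is asked for, a point or a joint stands for the part that bears it (a point fixed in the world has none). Each returns a list of dicts, best first, with "p" (0 to 1); they miss things now and then, are a little off and sometimes report something else, mostly with a low value. They report only what shows in the picture. A call takes as long as a camera call. They do not tell look-alikes from the thing itself.
- imaging.cut_out(target, camera): "pixels" (480x640 bool, what is visible of it) and "position" ([row, column] in pixels, amid what is visible of it).
The state is a dict: "time": time; "q": joint angles; "dq": joint speeds; "tau": joint torques, N m; "tool_pos": TCP position; "orientation": TCP orientation; "ft_force": force on the tool from outside, world axes, zero at the start; "ft_torque": the same for the moment, N m; "gripper_width": finger opening in mm; "gripper_force": force on a finger pad.
Only numpy, scipy, OpenCV 4.12 (cv2) and the standard library are available. Lean on these libraries where they do the work, as an engineer would, in place of code of your own. Each camera call takes 0.05 s, during which the arm holds its last target. There are 200 camera calls.

## Working session

There is one attempt and no reset: what is moved stays moved. The work goes in short steps, Python scripts to look and compute and a shell command to move; the robot and the scene stay as the last step left them, time stands still between calls to the robot, and variables do not carry over. Pictures are saved under pics/ and viewed, at most 10 in all, crops included, and the job is handed in when it is done.

```bash
ls; mkdir -p pics; python3 - <<'E'
from station import arm, imaging
import cv2
s=arm.sense(); print(s)
for n in ["top","scene"]:
    im=imaging.get_image(n); cv2.imwrite(f"pics/{n}0.png",im[:,:,::-1]); c=imaging.calibration(n); print(n,c)
    if n=="top":
        for t in ["tray","nest_round","nest_heel","nest_square","tin","heel","rule"]:
            print(t,[(round(d["p"],2),d["position"],int(d["pixels"].sum())) for d in imaging.cut_out(t,n)[:3]])
print(imaging.calibration("wrist"))
E
```

```text
pics
{'time': 0.0, 'q': array([-1.39399000e+00,  3.42711884e-01,  1.52501738e+00, -5.89582442e-08,
        1.27537836e+00, -1.46029290e-01]), 'dq': array([-0.00172874,  0.00022777, -0.00088169,  0.00032902, -0.00039802,
        0.00302048]), 'tau': array([ 1.37915726e-03, -4.33679366e+01, -2.46010780e+01, -8.16795182e-05,
        7.77796784e-03, -4.97880691e-06]), 'tool_pos': array([ 166.49627744, -497.48357103,  230.63144956]), 'orientation': array([-7.57396071e-04,  9.87000124e-01,  1.60717709e-01, -1.16843237e-05]), 'ft_force': array([-0.57986717,  0.55633255,  0.06463563]), 'ft_torque': array([ 0.00489467, -0.01593486, -0.02909547]), 'gripper_force': 0.0, 'gripper_width': 85.29779380619068}
top {'fx': 517.2445902279992, 'fy': 517.2445902279992, 'cx': 322.08130271829594, 'cy': 237.14720790071425, 'R': array([[-1.24356829e-02, -9.99921859e-01, -1.27664199e-03],
       [-9.97340966e-01,  1.24952520e-02, -7.17973993e-02],
       [ 7.18077409e-02,  3.80397665e-04, -9.97418420e-01]]), 't': array([ -18.19886009,  506.3797811 , 1419.09142429])}
tray [(0.66, [205.2, 321.3], 386)]
nest_rou
[... 412 characters left out ...]
504058, 'cy': 239.12343550906664, 'R': array([[-0.25298765,  0.96744657,  0.00666228],
       [ 0.71410334,  0.19137546, -0.67337348],
       [-0.65272786, -0.16559762, -0.73927246]]), 't': array([ 152.53708637, -316.24117829, 1499.77853833])}
{'fx': 419.1707886417865, 'fy': 419.1707886417865, 'cx': 315.365139947242, 'cy': 237.40615818169107, 'T_tool_cam': array([[ 1.49394379e-04, -9.54889200e-01, -2.96962275e-01,
         7.49285028e+01],
       [ 9.99999958e-01,  6.87151430e-05,  2.82120092e-04,
         2.35532388e-01],
       [-2.48987624e-04, -2.96962305e-01,  9.54889170e-01,
        -1.43552499e+02],
       [ 0.00000000e+00,  0.00000000e+00,  0.00000000e+00,
         1.00000000e+00]])}
```

```bash
python3 - <<'E'
import cv2
im=cv2.imread("pics/top0.png")[140:340,110:550]
cv2.imwrite("pics/topc.png",cv2.resize(im,(800,364),interpolation=cv2.INTER_CUBIC))
E
```

```text
(no output)
```

View pics/topc.png

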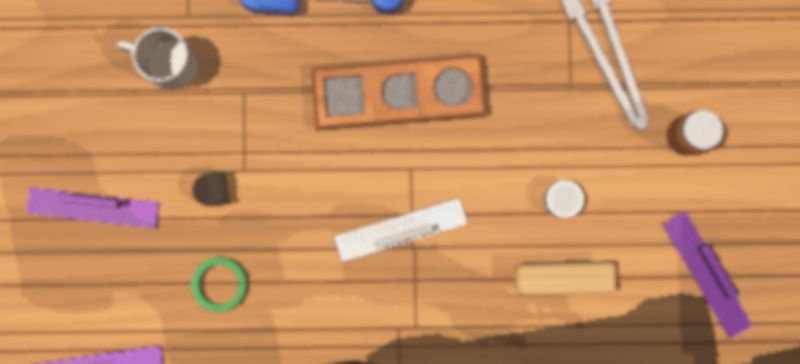

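View pics/scene0.png

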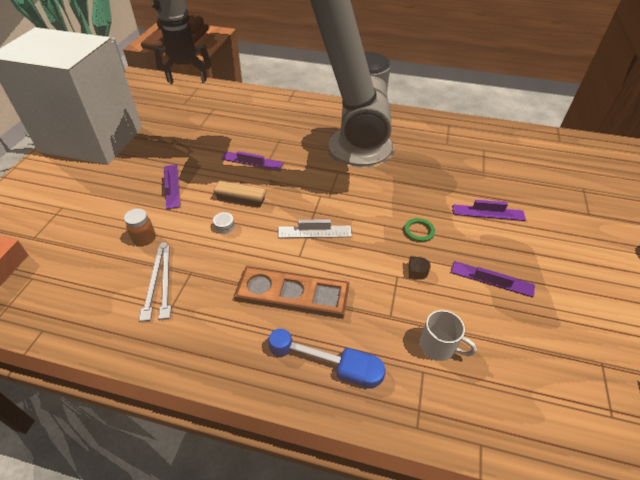

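The job's straightedge is the white/steel one at top pixel (330,268). Its purple look-alikes are at (160,255), (499,293) and (165,335), so they're out. The tin is the white disc at (423,250); the jar's cap at (497,212) looks similar. The heel is the black D at (227,244). The nests, left to right, are square (298,192), D (330,188) and round (360,188).

```bash
cat > h.py <<'E'
import numpy as np, cv2
from station import arm, imaging
from scipy.spatial.transform import Rotation as Ro
def RQ(q): return Ro.from_quat(np.r_[q[1:],q[0]])
def cam(name,s=None):
    c=imaging.calibration(name)
    K=np.array([[c["fx"],0,c["cx"]],[0,c["fy"],c["cy"]],[0,0,1]])
    if name=="wrist":
        s=s or arm.sense(); T=np.eye(4); T[:3,:3]=RQ(s["orientation"]).as_matrix(); T[:3,3]=s["tool_pos"]
        M=T@c["T_tool_cam"]
        return K,M[:3,:3],M[:3,3]
    return K,c["R"].T,-c["R"].T@c["t"]
def unproj(C,uv,z):
    K,R,o=C; uv=np.atleast_2d(np.asarray(uv,float))
    d=(R@np.linalg.inv(K)@np.c_[uv,np.ones(len(uv))].T).T
    return (o+d*((z-o[2])/d[:,2])[:,None])[:,:2]
def go(x,y,z,yaw):
    """yaw: world angle of the tool's x axis, tool down -> travel, rot in tool axes"""
    s=arm.sense(); R=RQ(s["orientation"])
    t=R.inv().apply(np.array([x,y,z])-s["tool_pos"])
    X=np.array([np.cos(yaw),np.sin(yaw),0]); Z=np.array([0,0,-1.]); G=np.c_[X,np.cross(Z,X),Z]
    r=(R.inv()*Ro.from_matrix(G)).as_rotvec()
    print("travel",t.round(1).tolist(),"rot",r.round(3).tolist())
def yaw():
    x=RQ(arm.sense()["orientation"]).apply([1,0,0]); return np.arctan2(x[1],x[0])
def st():
    s=arm.sense(); print("t",round(s["time"],2),"pos",s["tool_pos"].round(1),"yaw",round(yaw(),4),"w",round(s["gripper_width"],1),"F",s["ft_force"].round(1), "gf",round(s["gripper_force"],1)); return s
def shot(name,file,s=None):
    s=arm.sense(); im=imaging.get_image(name); cv2.imwrite("pics/"+file,im[:,:,::-1]); return im,cam(name,s)
E
python3 - <<'E'
from h import *
st(); C=cam("top")
imaging.get_image("top")
for t,z in [("nest_round",9),("nest_heel",9),("nest_square",9),("tin",30),("heel",30),("cup",40),("jar",85),("brush",30),("grip_ring",10),("tongs",7),("shoe_tree",25)]:
    for d in imaging.cut_out(t,"top")[:1]: 
        print(t,round(d["p"],2),unproj(C,d["position"][::-1],z).round(0))
for d in imaging.cut_out("rule","top")[:3]:
    v=np.argwhere(d["pixels"])[:,::-1]; r=cv2.minAreaRect(unproj(C,v,6).astype(np.float32)); print("rule",d["p"],r)
go(480,60,330,0)
E
```

```text
t 0.45 pos [ 166.6 -497.8  231.3] yaw 0.3228 w 85.5 F [ 0.2 -0.4  0.3] gf 0.0
nest_round 0.77 [[ 638. -127.]]
nest_heel 0.62 [[ 347. -293.]]
nest_square 0.94 [[634.  43.]]
tin 0.85 [[ 465. -296.]]
heel 0.54 [[492. 242.]]
cup 0.57 [[693. 306.]]
jar 0.73 [[ 566. -470.]]
brush 0.65 [[ 343. -293.]]
grip_ring 0.73 [[363. 259.]]
tongs 0.77 [[ 702. -381.]]
shoe_tree 0.68 [[795. 124.]]
rule 0.93 ((221.66107177734375, 417.6125793457031), (43.35612106323242, 202.06568908691406), 7.759918689727783)
rule 0.81 ((425.4641418457031, -46.62702941894531), (42.730247497558594, 202.05490112304688), 16.52188491821289)
rule 0.79 ((352.3531799316406, -516.23291015625), (200.28392028808594, 45.22207260131836), 28.737300872802734)
travel [474.2, -429.6, -98.7] rot [0.0, 0.0, 0.323]
```

```bash
python3 - <<'E'
from h import *
go(465,-296,190,0)
E
```

```text
travel [347.1, -96.8, 41.3] rot [0.0, 0.0, 0.323]
```

```bash
python3 -m crank '{"travel":[[347,-97,41],[347,-97,41],[347,-97,41],[347,-97,41],[347,-97,41],[347,-97,41],[347,-97,41],[347,-97,41],[347,-97,41],[347,-97,41],[347,-97,41],[347,-97,41]],"rot":[[0,0,0.323],[0,0,0.323],[0,0,0.323],[0,0,0.323],[0,0,0.323],[0,0,0.323],[0,0,0.323],[0,0,0.323],[0,0,0.323],[0,0,0.323],[0,0,0.323],[0,0,0.323]],"grip":[85,85,85,85,85,85,85,85,85,85,85,85]}'
python3 - <<'E'
from h import *
st(); im,C=shot("wrist","tin_w.png")
for d in imaging.cut_out("tin","wrist")[:2]:
    v=np.argwhere(d["pixels"])[:,::-1]; P=unproj(C,v,30).astype(np.float32); print(d["p"],d["position"],len(v),cv2.minEnclosingCircle(P),P.mean(0))
E
```

```text
time: 2.3
tool_pos: [464.0, -296.9, 190.6]
orientation: [0.0, 1.0, -0.001, 0.0]
ft_force: [0.5, 0.1, -0.6]
gripper_width: 84.9
gripper_force: 0.0
t 2.3 pos [ 464.  -296.9  190.6] yaw -0.002 w 84.9 F [ 0.5  0.1 -0.6] gf 0.0
0.69 [205.5, 312.0] 4627 ((471.8417663574219, -295.8698425292969), 29.738521575927734) [ 472.00806 -295.8935 ]
```

View pics/tin_w.png

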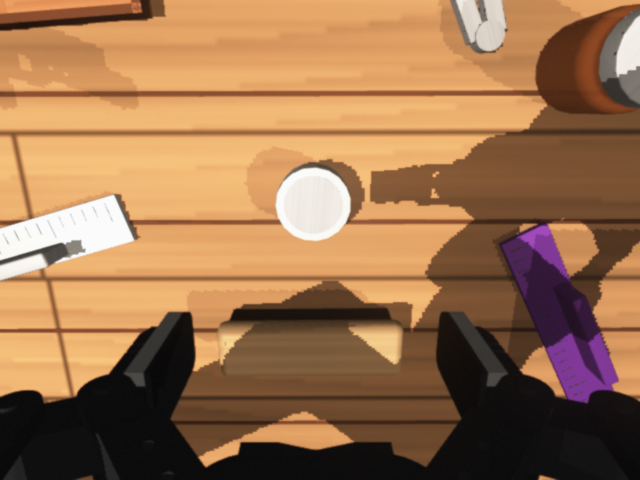

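The close view shows the tin at wrist pixel (312,205): a plain white lid with no glass body, clearly apart from the amber jar at the right edge. I'll centre it by squeezing it twice, 90° apart.

```bash
python3 -m crank '{"travel":[[7,-1,60],[7,-1,110],[7,-1,150],[7,-1,177],[7,-1,177],[7,-1,177],[7,-1,177],[7,-1,177],[7,-1,177],[7,-1,177],[7,-1,177],[7,-1,177]],"rot":[[0,0,0],[0,0,0],[0,0,0],[0,0,0],[0,0,0],[0,0,0],[0,0,0],[0,0,0],[0,0,0],[0,0,0],[0,0,0],[0,0,0]],"grip":[85,85,85,85,85,85,50,50,50,50,50,50]}' 20
python3 -m crank '{"travel":[[0,0,0],[0,0,0],[0,0,0],[0,0,0],[0,0,0],[0,0,-40],[0,0,-40]],"rot":[[0,0,0],[0,0,0],[0,0,0],[0,0,0],[0,0,0],[0,0,0],[0,0,0]],"grip":[50,50,85,85,85,85,85]}' 20
```

```text
time: 3.6
tool_pos: [472.8, -295.8, 15.5]
orientation: [0.001, 1.0, -0.0, 0.001]
ft_force: [-0.5, -0.0, 5.7]
gripper_width: 55.2
gripper_force: 20.1
time: 4.3
tool_pos: [474.0, -296.5, 57.1]
orientation: [0.002, 1.0, -0.0, 0.003]
ft_force: [1.1, -0.4, 1.1]
gripper_width: 84.8
gripper_force: 0.0
```

```bash
python3 -m crank '{"travel":[[0,0,0],[0,0,0],[0,0,0],[0,0,0],[0,0,0],[0,0,0],[0,0,0],[0,0,0],[0,0,0],[0,0,0],[0,0,0],[0,0,0]],"rot":[[0,0,-1.571],[0,0,-1.571],[0,0,-1.571],[0,0,-1.571],[0,0,-1.571],[0,0,-1.571],[0,0,-1.571],[0,0,-1.571],[0,0,-1.571],[0,0,-1.571],[0,0,-1.571],[0,0,-1.571]],"grip":[85,85,85,85,85,85,85,85,85,85,85,85]}'
python3 - <<'E'
from h import *
for i in range(3): st(); imaging.get_image("top")
go(471,-296,13,np.pi/2)
E
```

```text
time: 5.5
tool_pos: [471.8, -294.7, 53.0]
orientation: [-0.0, 0.707, 0.707, -0.0]
ft_force: [0.7, 0.1, 0.1]
gripper_width: 85.0
gripper_force: 0.0
t 5.5 pos [ 471.8 -294.7   53. ] yaw 1.5713 w 85.0 F [0.7 0.1 0.1] gf 0.0
t 5.55 pos [ 471.8 -294.7   53. ] yaw 1.5691 w 84.9 F [ 1.   0.2 -0. ] gf 0.0
t 5.6 pos [ 471.8 -294.8   53.1] yaw 1.5687 w 85.1 F [ 0.  -0.7  0.2] gf 0.0
travel [-1.2, -0.8, 40.1] rot [-0.0, -0.0, -0.002]
```

```bash
python3 -m crank '{"travel":[[0,0,20],[0,0,40],[0,0,40],[0,0,40],[0,0,40],[0,0,40],[0,0,40],[0,0,40],[0,0,40],[0,0,0],[0,0,-50],[0,0,-90]],"rot":[[0,0,0],[0,0,0],[0,0,0],[0,0,0],[0,0,0],[0,0,0],[0,0,0],[0,0,0],[0,0,0],[0,0,0],[0,0,0],[0,0,0]],"grip":[85,85,85,85,50,50,50,50,50,50,50,50]}' 40
python3 - <<'E'
from h import *
imaging.get_image("top"); st()
go(630,-127,230,0)
E
```

```text
time: 6.85
tool_pos: [472.1, -295.0, 146.2]
orientation: [0.001, 0.707, 0.707, 0.0]
ft_force: [0.9, 0.4, -0.6]
gripper_width: 54.2
gripper_force: 42.9
t 6.9 pos [ 474.8 -297.1  152.9] yaw 1.5709 w 54.4 F [ 2.9 -1.6  5.2] gf 43.1
travel [169.4, 156.0, -77.0] rot [0.014, -0.001, 1.571]
```

```bash
python3 -m crank '{"travel":[[169,156,-47],[169,156,-47],[169,156,-47],[169,156,-47],[169,156,-47],[169,156,-47],[169,156,-47],[169,156,-47],[169,156,-47],[169,156,-47],[169,156,-47],[169,156,-47]],"rot":[[0,0,1.571],[0,0,1.571],[0,0,1.571],[0,0,1.571],[0,0,1.571],[0,0,1.571],[0,0,1.571],[0,0,1.571],[0,0,1.571],[0,0,1.571],[0,0,1.571],[0,0,1.571]],"grip":[50,50,50,50,50,50,50,50,50,50,50,50]}'
python3 - <<'E'
from h import *
for i in range(4): imaging.get_image("top")
st(); im,C=shot("wrist","nest_w.png")
for t,z in [("nest_round",9),("nest_heel",9),("nest_square",9),("tin",30)]:
  for d in imaging.cut_out(t,"wrist")[:2]:
    v=np.argwhere(d["pixels"])[:,::-1]; P=unproj(C,v,z).astype(np.float32); print(t,d["p"],d["position"],len(v),cv2.minEnclosingCircle(P),P.mean(0),cv2.minAreaRect(P))
E
```

```text
time: 8.1
tool_pos: [627.8, -125.8, 190.4]
orientation: [0.0, 1.0, -0.001, 0.0]
ft_force: [-0.2, 0.5, -0.4]
gripper_width: 53.9
gripper_force: 43.1
t 8.3 pos [ 627.9 -125.9  190.4] yaw 0.0018 w 54.4 F [-0.2  0.5 -0.1] gf 43.1
nest_round 0.95 [185.9, 317.3] 12198 ((642.4940795898438, -130.3971710205078), 60.64949417114258) [ 644.73865 -130.47446] ((642.3956298828125, -130.04208374023438), (88.75685119628906, 87.80156707763672), 3.989755153656006)
nest_heel 0.94 [187.4, 209.5] 12070 ((636.0792236328125, -43.28749084472656), 60.44430923461914) [638.0468   -43.385796] ((636.459716796875, -43.205101013183594), (87.22360229492188, 87.49131774902344), 3.9408364295959473)
nest_heel 0.42 [414.3, 258.8] 3537 ((411.98590087890625, -53.67121887207031), 98.34579467773438) [427.6207 -75.8491] ((413.8914794921875, -52.38127136230469), (67.62843322753906, 187.794677734375), 34.09584045410156)
nest_square 0.93 [199.3, 98.2] 11925 ((629.9945678710938, 43.61213302612305), 60.99667739868164) [632.0488    43.649048] ((630.1173095703125, 44.0406379699707), (87.89641571044922, 88.15281677246094), 4.105124473571777)
nest_square 0.27 [470.4, 487.1] 720 ((365.02569580078125, -298.29742431640625), 24.05198097229004) [ 363.82336 -293.98563] ((365.0253601074219, -297.7943115234375), (26.000940322875977, 41.47803497314453), 0.08352414518594742)
```

View pics/nest_w.png

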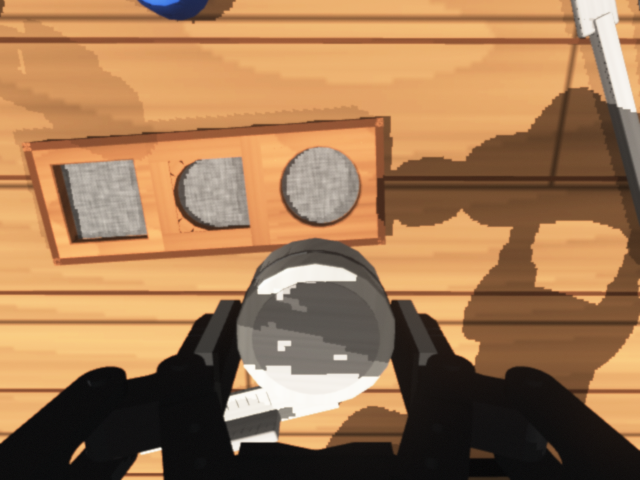

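The view shows the D pocket with its round end left (+y) at about (210,190) and the round pocket at (320,185). The held tin is in the foreground.

```bash
python3 - <<'E'
from h import *
s=st(); im,C=shot("wrist","n2.png")
hs=cv2.cvtColor(im,cv2.COLOR_RGB2HSV); R=[]
for t in ["nest_round","nest_heel","nest_square"]:
    d=imaging.cut_out(t,"wrist")[0]; v=np.argwhere(d["pixels"])[:,::-1]
    r=cv2.minAreaRect(unproj(C,v,20).astype(np.float32)); R.append(r[0])
    g=d["pixels"]&(hs[:,:,1]<60); lab=cv2.connectedComponentsWithStats(g.astype(np.uint8))
    k=1+np.argmax(lab[2][1:,4]); w=np.argwhere(lab[1]==k)[:,::-1]; Pf=unproj(C,w,9).astype(np.float32)
    print(t,r,"floor",cv2.minEnclosingCircle(Pf),cv2.minAreaRect(Pf))
R=np.array(R); print(R.mean(0), np.degrees(np.arctan2(*(R[2]-R[0])[[0,1]])))
d=imaging.cut_out("rule","wrist")
go(R[0][0],R[0][1],190,0)
E
```

```text
t 8.55 pos [ 627.9 -125.9  190.3] yaw 0.0003 w 54.2 F [-0.1 -0.1 -1.6] gf 43.1
nest_round ((644.3427734375, -130.17007446289062), (85.83177947998047, 85.18132781982422), 3.5995121002197266) floor ((644.2546997070312, -130.256591796875), 29.673561096191406) ((644.2138671875, -130.23899841308594), (57.95200729370117, 58.2617301940918), 45.950321197509766)
nest_heel ((639.06494140625, -46.16340637207031), (84.9969711303711, 85.66650390625), 3.86877179145813) floor ((638.0780639648438, -51.447998046875), 32.522438049316406) ((637.7833251953125, -45.038448333740234), (53.80805206298828, 51.91508483886719), 4.216095924377441)
nest_square ((632.6143798828125, 37.73601531982422), (84.93982696533203, 84.76121520996094), 3.8533647060394287) floor ((632.3582153320312, 39.83777618408203), 39.6386833190918) ((632.4276123046875, 40.10456848144531), (59.45530700683594, 55.5780029296875), 4.131261825561523)
[638.67403158 -46.19915517] -3.9956724095751706
travel [16.5, 4.3, 0.3] rot [0.0, -0.0, -0.0]
```

```bash
python3 -m crank '{"travel":[[16,4,0],[16,4,0],[16,4,40],[16,4,80],[16,4,120],[16,4,145],[16,4,145],[16,4,145],[16,4,145]],"rot":[[0,0,0],[0,0,0],[0,0,0],[0,0,0],[0,0,0],[0,0,0],[0,0,0],[0,0,0],[0,0,0]],"grip":[50,50,50,50,50,50,50,50,50]}'
python3 - <<'E'
from h import *
for i in range(2): imaging.get_image("top")
st(); go(644.1,-129.6,23,0)
E
```

```text
time: 9.7
tool_pos: [645.1, -130.3, 47.6]
orientation: [0.001, 1.0, -0.0, 0.002]
ft_force: [-0.3, -0.3, -0.3]
gripper_width: 54.2
gripper_force: 43.1
t 9.8 pos [ 645.  -130.2   47.5] yaw -0.0002 w 54.3 F [-0.2  0.1 -1.1] gf 43.1
travel [-1.0, -0.6, 24.5] rot [0.001, -0.003, -0.0]
```

```bash
python3 -m crank '{"travel":[[-1,-0.6,0],[-1,-0.6,5],[-1,-0.6,10],[-1,-0.6,14],[-1,-0.6,17],[-1,-0.6,20],[-1,-0.6,22],[-1,-0.6,24],[-1,-0.6,24],[-1,-0.6,24]],"rot":[[0,0,0],[0,0,0],[0,0,0],[0,0,0],[0,0,0],[0,0,0],[0,0,0],[0,0,0],[0,0,0],[0,0,0]],"grip":[50,50,50,50,50,50,50,50,50,50]}'
python3 - <<'E'
from h import *
imaging.get_image("top"); st()
E
```

```text
time: 10.8
tool_pos: [643.9, -129.5, 23.5]
orientation: [0.0, 1.0, -0.0, 0.002]
ft_force: [-0.9, 1.9, 14.4]
gripper_width: 54.0
gripper_force: 45.4
t 10.85 pos [ 643.9 -129.5   23.5] yaw -0.0002 w 54.3 F [-1.6  0.9 14.2] gf 45.4
```

```bash
python3 -m crank '{"travel":[[0,0,0],[0,0,0],[0,0,0],[0,0,0],[0,0,0],[0,0,-50],[0,0,-100],[0,0,-150],[0,0,-170],[0,0,-170]],"rot":[[0,0,0],[0,0,0],[0,0,0],[0,0,0],[0,0,0],[0,0,0],[0,0,0],[0,0,0],[0,0,0],[0,0,0]],"grip":[85,85,85,85,85,85,85,85,85,85]}'
python3 - <<'E'
from h import *
for i in range(2): imaging.get_image("top")
st(); im,C=shot("wrist","n3.png")
d=imaging.cut_out("tin","wrist")[0]; P=unproj(C,np.argwhere(d["pixels"])[:,::-1],39).astype(np.float32); print(d["p"],cv2.minEnclosingCircle(P),P.mean(0))
go(492,242,190,0)
E
```

```text
time: 11.85
tool_pos: [644.6, -129.8, 195.9]
orientation: [0.001, 1.0, -0.0, 0.004]
ft_force: [0.3, -1.6, 0.6]
gripper_width: 84.6
gripper_force: 0.0
t 11.95 pos [ 642.5 -129.1  190.7] yaw -0.0002 w 85.0 F [-0.   0.3 -0.5] gf 0.0
0.58 ((644.4270629882812, -130.59124755859375), 29.46171760559082) [ 644.673   -130.16603]
travel [-150.0, -370.9, 0.0] rot [-0.001, 0.004, -0.0]
```

Tin seen at z=39 at (644.5,-130.3), which matches the nest. Next is the heel.

```bash
python3 -m crank '{"travel":[[-150,-371,0],[-150,-371,0],[-150,-371,0],[-150,-371,0],[-150,-371,0],[-150,-371,0],[-150,-371,0],[-150,-371,0],[-150,-371,0],[-150,-371,0],[-150,-371,0],[-150,-371,0]],"rot":[[0,0,0],[0,0,0],[0,0,0],[0,0,0],[0,0,0],[0,0,0],[0,0,0],[0,0,0],[0,0,0],[0,0,0],[0,0,0],[0,0,0]],"grip":[85,85,85,85,85,85,85,85,85,85,85,85]}'
python3 - <<'E'
from h import *
for i in range(2): imaging.get_image("top")
st(); im,C=shot("wrist","heel_w.png")
for d in imaging.cut_out("heel","wrist")[:2]:
    m=d["pixels"]; v=np.argwhere(m)[:,::-1]; P=unproj(C,v,30).astype(np.float32); print(d["p"],d["position"],len(v),P.mean(0),cv2.minAreaRect(P))
r,c=map(int,d["position"]) if 0 else map(int,imaging.cut_out("heel","wrist")[0]["position"])
a=im[max(r-90,0):r+90,max(c-120,0):c+120][:,:,::-1]; a=cv2.convertScaleAbs(a,alpha=1.8,beta=20)
cv2.imwrite("pics/heel_c.png",cv2.resize(a,None,fx=3,fy=3,interpolation=cv2.INTER_CUBIC)); print(r,c)
E
```

```text
time: 13.25
tool_pos: [493.4, 240.4, 190.7]
orientation: [0.0, 1.0, -0.001, -0.0]
ft_force: [-0.1, -0.2, -0.4]
gripper_width: 85.0
gripper_force: 0.0
t 13.35 pos [493.5 240.6 191. ] yaw -0.0023 w 85.0 F [-0.   0.3 -0.7] gf 0.0
0.72 [208.8, 310.4] 4293 [493.5397  242.14006] ((493.0841369628906, 244.3817596435547), (55.505123138427734, 50.75847625732422), 7.701427459716797)
208 310
```

View pics/heel_c.png

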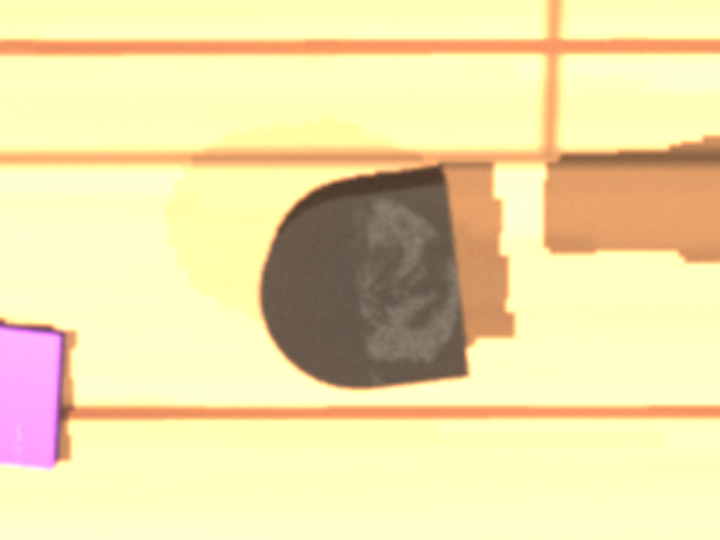

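```bash
python3 - <<'E'
from h import *
st(); go(491.6,237.3,60,np.radians(97.7))
E
```

```text
t 13.5 pos [493.3 241.1 191.2] yaw -0.0015 w 85.1 F [-1.2 -0.7 -0.7] gf 0.0
travel [-1.7, 3.8, 131.2] rot [0.0, 0.0, -1.707]
```

```bash
python3 -m crank '{"travel":[[-2,3.5,30],[-2,3.5,60],[-2,3.5,90],[-2,3.5,120],[-2,3.5,131],[-2,3.5,131],[-2,3.5,131],[-2,3.5,131],[-2,3.5,131],[-2,3.5,131],[-2,3.5,131],[-2,3.5,131]],"rot":[[0,0,-1.707],[0,0,-1.707],[0,0,-1.707],[0,0,-1.707],[0,0,-1.707],[0,0,-1.707],[0,0,-1.707],[0,0,-1.707],[0,0,-1.707],[0,0,-1.707],[0,0,-1.707],[0,0,-1.707]],"grip":[85,85,85,85,85,85,85,85,85,85,85,85]}'
python3 - <<'E'
from h import *
for i in range(4): imaging.get_image("top")
st(); go(491.6,237.3,13,np.radians(97.7))
E
```

```text
time: 14.7
tool_pos: [491.2, 238.0, 60.4]
orientation: [0.0, 0.656, 0.755, 0.0]
ft_force: [-0.5, 0.1, -0.4]
gripper_width: 85.1
gripper_force: 0.0
t 14.9 pos [491.1 238.1  60.3] yaw 1.7047 w 85.2 F [ 0.4 -0.6  0.7] gf 0.0
travel [-0.9, 0.4, 47.3] rot [0.0, 0.0, -0.001]
```

```bash
python3 -m crank '{"travel":[[-1,0,20],[-1,0,40],[-1,0,47],[-1,0,47],[-1,0,47],[-1,0,47],[-1,0,47],[-1,0,47],[-1,0,47],[-1,0,47],[-1,0,47]],"rot":[[0,0,0],[0,0,0],[0,0,0],[0,0,0],[0,0,0],[0,0,0],[0,0,0],[0,0,0],[0,0,0],[0,0,0],[0,0,0]],"grip":[85,85,85,85,85,45,45,45,45,45,45]}' 40
python3 - <<'E'
from h import *
imaging.get_image("top")
st()
E
python3 -m crank '{"travel":[[0,0,-40],[0,0,-80],[0,0,-130],[0,0,-150],[0,0,-150],[0,0,-150]],"rot":[[0,0,0],[0,0,0],[0,0,0],[0,0,0],[0,0,0],[0,0,0]],"grip":[45,45,45,45,45,45]}'
python3 - <<'E'
from h import *
for i in range(3): imaging.get_image("top")
st(); go(639.3,-53.5,150,np.radians(94))
E
```

```text
time: 16.0
tool_pos: [491.7, 237.5, 14.2]
orientation: [0.0, 0.657, 0.754, 0.001]
ft_force: [-0.7, -0.7, 6.6]
gripper_width: 49.0
gripper_force: 42.2
t 16.05 pos [491.7 237.5  14.2] yaw 1.7068 w 49.3 F [ 0.  -0.   5.5] gf 42.2
time: 16.65
tool_pos: [490.6, 237.1, 162.7]
orientation: [-0.0, 0.657, 0.754, -0.0]
ft_force: [-1.2, 0.1, -1.4]
gripper_width: 48.6
gripper_force: 42.5
t 16.8 pos [490.1 236.9 161.3] yaw 1.7067 w 49.0 F [ 0.5 -0.6 -0.5] gf 42.5
travel [-308.0, 108.5, 11.2] rot [-0.004, 0.001, 0.066]
```

```bash
python3 -m crank '{"travel":[[-308,108.5,0],[-308,108.5,0],[-308,108.5,0],[-308,108.5,0],[-308,108.5,0],[-308,108.5,0],[-308,108.5,0],[-308,108.5,20],[-308,108.5,50],[-308,108.5,80],[-308,108.5,110],[-308,108.5,110]],"rot":[[0,0,0.066],[0,0,0.066],[0,0,0.066],[0,0,0.066],[0,0,0.066],[0,0,0.066],[0,0,0.066],[0,0,0.066],[0,0,0.066],[0,0,0.066],[0,0,0.066],[0,0,0.066]],"grip":[45,45,45,45,45,45,45,45,45,45,45,45]}'
python3 - <<'E'
from h import *
for i in range(5): imaging.get_image("top")
st(); go(639.3,-53.5,23.5,np.radians(94)); shot("wrist","heel_h.png")
E
```

```text
time: 18.0
tool_pos: [636.4, -52.5, 47.1]
orientation: [-0.005, 0.682, 0.731, -0.003]
ft_force: [-0.7, -0.5, -1.9]
gripper_width: 49.2
gripper_force: 42.3
t 18.25 pos [641.4 -53.3  55. ] yaw 1.6409 w 49.1 F [ 0.6  0.  -0.5] gf 42.4
travel [-0.0, -2.2, 31.5] rot [0.003, 0.001, 0.0]
```

View pics/heel_h.png

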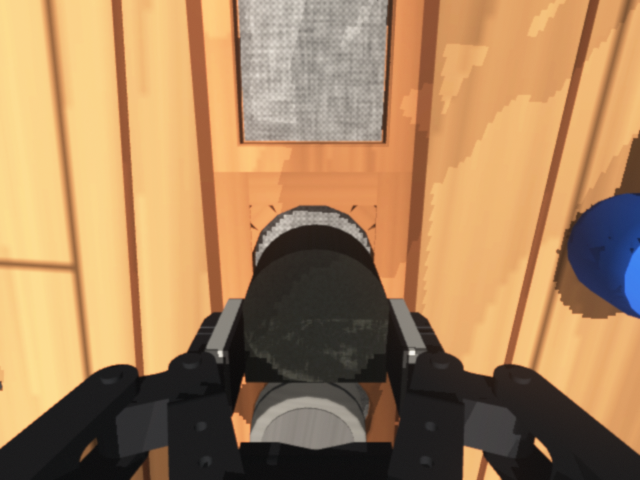

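The held heel lines up with the D pocket, round end to round end, and the flat end faces the tin.

```bash
python3 -m crank '{"travel":[[0,-1,8],[0,-1,15],[0,-1,15],[0,-1,15],[0,-1,15]],"rot":[[0,0,0],[0,0,0],[0,0,0],[0,0,0],[0,0,0]],"grip":[45,45,45,45,45]}'
python3 - <<'E'
from h import *
for i in range(2): imaging.get_image("top")
st(); go(639.3,-53.5,23.5,np.radians(94))
E
```

```text
time: 18.8
tool_pos: [639.5, -53.3, 38.4]
orientation: [0.0, 0.682, 0.731, 0.0]
ft_force: [-0.7, 0.1, -0.9]
gripper_width: 48.7
gripper_force: 42.4
t 18.9 pos [639.5 -53.3  38.5] yaw 1.6408 w 49.0 F [ 0.1 -0.1 -0.6] gf 42.4
travel [-0.2, -0.2, 15.0] rot [0.0, 0.0, 0.0]
```

```bash
python3 -m crank '{"travel":[[0,0,4],[0,0,7],[0,0,10],[0,0,12],[0,0,14],[0,0,15.5],[0,0,15.5],[0,0,15.5]],"rot":[[0,0,0],[0,0,0],[0,0,0],[0,0,0],[0,0,0],[0,0,0],[0,0,0],[0,0,0]],"grip":[45,45,45,45,45,45,45,45]}'
python3 - <<'E'
from h import *
imaging.get_image("top"); st()
E
```

```text
time: 19.7
tool_pos: [639.3, -53.2, 23.2]
orientation: [0.0, 0.682, 0.731, 0.0]
ft_force: [-2.7, 0.6, 4.1]
gripper_width: 49.1
gripper_force: 43.0
t 19.75 pos [639.3 -53.2  23.2] yaw 1.6408 w 49.0 F [-2.9 -0.6  5.1] gf 43.0
```

```bash
python3 -m crank '{"travel":[[0,0,0],[0,0,0],[0,0,0],[0,0,0],[0,0,0],[0,0,-50],[0,0,-100],[0,0,-150],[0,0,-170],[0,0,-170]],"rot":[[0,0,0],[0,0,0],[0,0,0],[0,0,0],[0,0,0],[0,0,0],[0,0,0],[0,0,0],[0,0,0],[0,0,0]],"grip":[85,85,85,85,85,85,85,85,85,85]}'
python3 - <<'E'
from h import *
for i in range(4): imaging.get_image("top")
st(); go(500,-45,220,np.radians(0))
E
```

```text
time: 20.75
tool_pos: [641.2, -53.5, 197.4]
orientation: [0.004, 0.682, 0.731, 0.002]
ft_force: [1.1, 0.1, -0.5]
gripper_width: 85.1
gripper_force: 0.0
t 20.95 pos [638.4 -53.  190.7] yaw 1.6408 w 85.2 F [-0.8 -0.1 -0.6] gf 0.0
travel [17.7, -137.6, -28.8] rot [-0.003, 0.002, 1.641]
```

```bash
python3 -m crank '{"travel":[[18,-120,-29],[18,-120,-29],[18,-120,-29],[18,-120,-29],[18,-120,-29],[18,-120,-29],[18,-120,-29],[18,-120,-29],[18,-120,-29],[18,-120,-29],[18,-120,-29],[18,-120,-29]],"rot":[[0,0,1.641],[0,0,1.641],[0,0,1.641],[0,0,1.641],[0,0,1.641],[0,0,1.641],[0,0,1.641],[0,0,1.641],[0,0,1.641],[0,0,1.641],[0,0,1.641],[0,0,1.641]],"grip":[85,85,85,85,85,85,85,85,85,85,85,85]}'
python3 - <<'E'
from h import *
for i in range(4): imaging.get_image("top")
st(); im,C=shot("wrist","rule_w.png")
for d in imaging.cut_out("rule","wrist")[:3]:
    m=d["pixels"]; v=np.argwhere(m)[:,::-1]; P=unproj(C,v,6).astype(np.float32); print(d["p"],d["position"],len(v),P.mean(0),cv2.minAreaRect(P))
for t,z in [("tin",39),("heel",39),("nest_round",20),("nest_heel",20),("nest_square",20)]:
  for d in imaging.cut_out(t,"wrist")[:1]:
    P=unproj(C,np.argwhere(d["pixels"])[:,::-1],z).astype(np.float32); print(t,d["p"],P.mean(0),cv2.minAreaRect(P))
E
```

```text
time: 22.15
tool_pos: [517.7, -43.5, 220.2]
orientation: [-0.0, 1.0, -0.001, -0.002]
ft_force: [0.1, 0.7, -0.5]
gripper_width: 85.0
gripper_force: 0.0
t 22.35 pos [518.1 -43.6 221.2] yaw 0.0026 w 85.3 F [-0.7  1.  -0. ] gf 0.0
0.68 [296.7, 323.6] 9839 [424.9963   -48.984234] ((421.71466064453125, -48.61943817138672), (54.021705627441406, 200.19517517089844), 15.874405860900879)
0.36 [48.5, 207.3] 12273 [632.42786  41.30748] ((631.1514892578125, 40.792118072509766), (83.0146255493164, 89.08776092529297), 2.7962381839752197)
tin 0.87 [ 640.48785 -127.8578 ] ((638.6669921875, -127.87187957763672), (50.510528564453125, 59.304710388183594), 0.15643352270126343)
heel 0.77 [638.1402   -48.788334] ((637.5834350585938, -46.75944519042969), (51.88616180419922, 50.45092010498047), 1.768791913986206)
nest_round 0.74 [ 629.77576  -127.432526] ((636.83984375, -130.88343811035156), (67.93418884277344, 84.39387512207031), 3.9094016551971436)
nest_heel 0.7 [ 643.1676  -133.15118] ((641.3126831054688, -133.56097412109375), (53.45800018310547, 64.49575805664062), 0.15642660856246948)
nest_square 0.66 [630.9988   37.91959] ((630.697265625, 37.611534118652344), (79.26036834716797, 84.70714569091797), 3.7861547470092773)
```

View pics/rule_w.png

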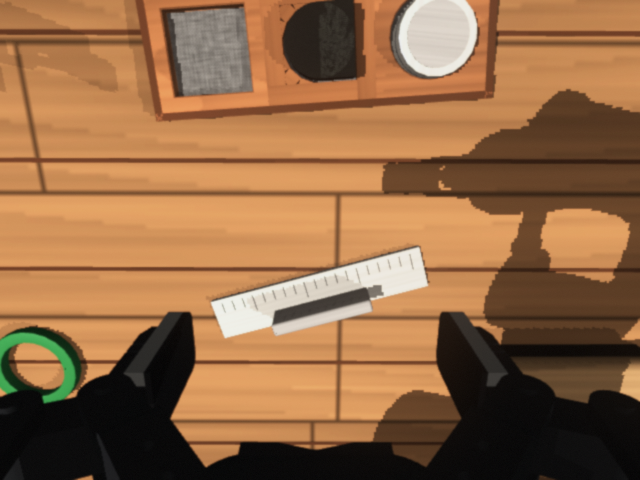

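Both parts sit in their nests. The straightedge's graduated edge runs from (211,300) to (421,246) and faces the tray; the rib is on the robot side.

```bash
python3 - <<'E'
from h import *
s=st(); im,C=shot("wrist","n5.png")
m=imaging.cut_out("rule","wrist")[0]["pixels"]
cols=np.arange(225,412); up=np.array([[c,np.argmax(m[:,c])-0.5] for c in cols])
P=unproj(C,up,6).astype(np.float32); f=cv2.fitLine(P,cv2.DIST_HUBER,0,0.01,0.01).ravel(); d=f[:2]*np.sign(f[1])
yr=np.arctan2(-d[0],d[1]); print("rule yaw",np.degrees(yr))
v=unproj(C,np.argwhere(m)[:,::-1],6); a=v@d; ym=(a.min()+a.max())/2; print("len",np.ptp(a))
n=np.array([d[1],-d[0]]); e=f[2:]@n; mid=d*ym+n*e; rib=mid-30*n; print("edge mid",mid,"rib",rib)
# tray lower-front edge: brightness boundary fit using nests
hs=cv2.cvtColor(im,cv2.COLOR_RGB2HSV)
y=yr+np.pi/2; print("yaw",y); go(rib[0],rib[1]+0.8,100,y)
E
```

```text
t 22.7 pos [518.4 -43.6 221.8] yaw 0.0003 w 85.1 F [1.  0.3 0.8] gf 0.0
rule yaw 16.228779
len 200.1980839852506
edge mid [447.14492256 -41.07005425] rib [418.34032089 -49.45425721]
yaw 1.854042
travel [-100.0, 5.0, 121.8] rot [0.0, 0.0, -1.854]
```

```bash
python3 -m crank '{"travel":[[-100,5,60],[-100,5,122],[-100,5,122],[-100,5,122],[-100,5,122],[-100,5,122],[-100,5,122],[-100,5,122],[-100,5,122],[-100,5,122],[-100,5,122],[-100,5,122]],"rot":[[0,0,-1.45],[0,0,-1.45],[0,0,-1.45],[0,0,-1.45],[0,0,-1.45],[0,0,-1.45],[0,0,-1.45],[0,0,-1.45],[0,0,-1.45],[0,0,-1.45],[0,0,-1.45],[0,0,-1.45]],"grip":[60,60,60,60,60,60,60,60,60,60,60,60]}'
python3 - <<'E'
from h import *
go(418.3,-48.7,100,1.854)
E
```

```text
time: 24.0
tool_pos: [418.5, -48.7, 99.9]
orientation: [0.0, 0.749, 0.662, 0.0]
ft_force: [0.1, 0.5, -0.2]
gripper_width: 60.2
gripper_force: 0.0
travel [-0.1, -0.2, -0.1] rot [0.0, 0.0, -0.407]
```

```bash
python3 -m crank '{"travel":[[0,0,0],[0,0,0],[0,0,0],[0,0,30],[0,0,60],[0,0,81],[0,0,81],[0,0,81],[0,0,81],[0,0,81],[0,0,81],[0,0,81]],"rot":[[0,0,-0.407],[0,0,-0.407],[0,0,-0.407],[0,0,-0.407],[0,0,-0.407],[0,0,-0.407],[0,0,-0.407],[0,0,-0.407],[0,0,-0.407],[0,0,-0.407],[0,0,-0.407],[0,0,-0.407]],"grip":[60,60,60,60,60,60,60,60,5,5,5,5]}' 60
python3 -m crank '{"travel":[[0,0,0],[0,0,0],[0,0,0],[0,0,0]],"rot":[[0,0,0],[0,0,0],[0,0,0],[0,0,0]],"grip":[5,5,5,5]}' 60
python3 - <<'E'
from h import *
imaging.get_image("top");st()
E
```

```text
time: 25.2
tool_pos: [418.9, -48.8, 19.7]
orientation: [0.001, 0.599, 0.801, 0.0]
ft_force: [-0.5, 0.5, 8.6]
gripper_width: 10.3
gripper_force: 60.3
time: 25.6
tool_pos: [418.8, -48.8, 19.7]
orientation: [0.001, 0.599, 0.801, 0.0]
ft_force: [-1.3, 0.4, 7.6]
gripper_width: 10.6
gripper_force: 60.3
t 25.65 pos [418.8 -48.8  19.7] yaw 1.8565 w 10.6 F [-0.4  0.8  7.5] gf 60.3
```

```bash
python3 - <<'E'
from h import *
go(548.8,-51.8,40,np.radians(94))
E
```

```text
travel [-39.6, 123.9, -20.1] rot [0.001, 0.001, 0.216]
```

```bash
python3 -m crank '{"travel":[[0,0,-10],[0,0,-20],[-12,40,-20],[-24,75,-20],[-34,105,-20],[-39.6,124,-20],[-39.6,124,-20],[-39.6,124,-20],[-39.6,124,-20],[-39.6,124,-20]],"rot":[[0,0,0],[0,0,0],[0,0,0.1],[0,0,0.216],[0,0,0.216],[0,0,0.216],[0,0,0.216],[0,0,0.216],[0,0,0.216],[0,0,0.216]],"grip":[5,5,5,5,5,5,5,5,5,5]}'
python3 - <<'E'
from h import *
for i in range(4): imaging.get_image("top")
st(); go(548.8,-51.8,20,np.radians(94)); shot("wrist","rule_h.png")
E
```

```text
time: 26.65
tool_pos: [547.5, -51.6, 39.0]
orientation: [-0.0, 0.682, 0.731, -0.0]
ft_force: [-0.1, 0.2, -2.0]
gripper_width: 10.5
gripper_force: 59.2
t 26.85 pos [548.2 -51.7  38.9] yaw 1.6406 w 10.3 F [-0.2  0.6 -1.7] gf 59.2
travel [-0.1, 0.6, 18.9] rot [-0.0, 0.0, 0.0]
```

View pics/rule_h.png

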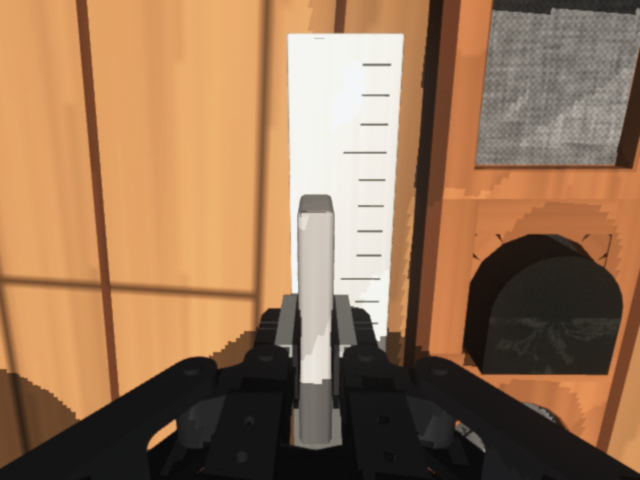

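The held rule is parallel to the tray with its graduated edge at about column 395 and the tray wall at about column 430. I'll set it down, then slide it gently to the wall along tool +y.

```bash
python3 -m crank '{"travel":[[0,0,8],[0,0,14],[0,0,17],[0,0,19],[0,0,19],[0,0,19]],"rot":[[0,0,0],[0,0,0],[0,0,0],[0,0,0],[0,0,0],[0,0,0]],"grip":[5,5,5,5,5,5]}'
python3 -m crank '{"travel":[[0,2,0],[0,4,0],[0,6,0],[0,8,0],[0,9,0],[0,9,0],[0,9,0]],"rot":[[0,0,0],[0,0,0],[0,0,0],[0,0,0],[0,0,0],[0,0,0],[0,0,0]],"grip":[5,5,5,5,5,5,5]}'
```

```text
time: 27.5
tool_pos: [548.4, -51.6, 19.7]
orientation: [-0.0, 0.682, 0.731, -0.0]
ft_force: [-0.7, 0.8, -0.4]
gripper_width: 10.6
gripper_force: 59.4
time: 28.2
tool_pos: [557.5, -51.0, 19.7]
orientation: [0.0, 0.682, 0.731, -0.0]
ft_force: [0.2, 0.1, -1.8]
gripper_width: 10.5
gripper_force: 59.4
```

```bash
python3 -m crank '{"travel":[[0,1,0],[0,2,0],[0,3,0],[0,3,0],[0,3,0]],"rot":[[0,0,0],[0,0,0],[0,0,0],[0,0,0],[0,0,0]],"grip":[5,5,5,5,5]}'
```

```text
time: 28.7
tool_pos: [560.5, -50.8, 19.8]
orientation: [0.0, 0.682, 0.731, -0.0]
ft_force: [0.3, -0.1, -1.9]
gripper_width: 10.6
gripper_force: 59.4
```

```bash
python3 -m crank '{"travel":[[0,0.5,0],[0,1,0],[0,1,0],[0,1,0]],"rot":[[0,0,0],[0,0,0],[0,0,0],[0,0,0]],"grip":[5,5,5,5]}'
python3 -m crank '{"travel":[[0,0.5,0],[0,1,0],[0,1,0],[0,1,0]],"rot":[[0,0,0],[0,0,0],[0,0,0],[0,0,0]],"grip":[5,5,5,5]}'
```

```text
time: 29.1
tool_pos: [561.5, -50.8, 19.8]
orientation: [0.0, 0.682, 0.731, -0.0]
ft_force: [0.2, 0.9, -1.7]
gripper_width: 10.1
gripper_force: 59.4
time: 29.5
tool_pos: [562.0, -50.7, 19.8]
orientation: [-0.0, 0.682, 0.731, -0.0]
ft_force: [-2.7, -1.0, 0.3]
gripper_width: 10.9
gripper_force: 59.6
```

```bash
python3 -m crank '{"travel":[[0,0.5,0],[0,1,0.4],[0,1,0.8],[0,1,0.8],[0,1,0.8]],"rot":[[0,0,0],[0,0,0],[0,0,0],[0,0,0],[0,0,0]],"grip":[5,5,5,5,5]}'
```

```text
time: 30.0
tool_pos: [562.0, -50.7, 19.7]
orientation: [-0.001, 0.682, 0.731, -0.001]
ft_force: [-9.9, -0.6, 10.2]
gripper_width: 10.3
gripper_force: 60.9
```

```bash
python3 -m crank '{"travel":[[0,0,0],[0,0,0],[0,-1,0],[0,-1,0],[0,-1,-20],[0,-1,-50],[0,-1,-100],[0,-1,-150],[0,-1,-180],[0,-1,-180],[0,-1,-180]],"rot":[[0,0,0],[0,0,0],[0,0,0],[0,0,0],[0,0,0],[0,0,0],[0,0,0],[0,0,0],[0,0,0],[0,0,0],[0,0,0]],"grip":[24,24,24,24,24,24,24,24,24,24,24]}'
python3 - <<'E'
from h import *
for i in range(3): imaging.get_image("top")
st(); go(600,-45,250,0)
E
```

```text
time: 31.1
tool_pos: [562.6, -50.6, 199.2]
orientation: [0.001, 0.682, 0.731, 0.0]
ft_force: [0.4, -0.4, -1.2]
gripper_width: 23.9
gripper_force: 0.0
t 31.25 pos [561.6 -50.5 197.2] yaw 1.6408 w 23.7 F [ 0.3 -0.1  0.2] gf 0.0
travel [2.8, 38.5, -52.9] rot [-0.003, 0.002, 1.641]
```

```bash
python3 -m crank '{"travel":[[3,38,-53],[3,38,-53],[3,38,-53],[3,38,-53],[3,38,-53],[3,38,-53],[3,38,-53],[3,38,-53],[3,38,-53],[3,38,-53],[3,38,-53],[3,38,-53]],"rot":[[0,0,1.641],[0,0,1.641],[0,0,1.641],[0,0,1.641],[0,0,1.641],[0,0,1.641],[0,0,1.641],[0,0,1.641],[0,0,1.641],[0,0,1.641],[0,0,1.641],[0,0,1.641]],"grip":[24,24,24,24,24,24,24,24,24,24,24,24]}'
python3 - <<'E'
from h import *
for i in range(4): imaging.get_image("top")
st(); im,C=shot("wrist","end.png")
for t,z in [("tin",39),("heel",39),("nest_round",20),("nest_heel",20),("nest_square",20),("rule",6)]:
  for d in imaging.cut_out(t,"wrist")[:1]:
    P=unproj(C,np.argwhere(d["pixels"])[:,::-1],z).astype(np.float32); print(t,d["p"],P.mean(0),cv2.minAreaRect(P))
E
```

```text
time: 32.45
tool_pos: [599.8, -44.9, 250.3]
orientation: [-0.0, 1.0, -0.001, -0.001]
ft_force: [0.5, 0.4, 0.1]
gripper_width: 23.7
gripper_force: 0.0
t 32.65 pos [600.1 -45.  251.3] yaw 0.0025 w 24.1 F [-0.2 -0.3 -0.4] gf 0.0
tin 0.65 [ 643.406   -128.52403] ((642.68701171875, -128.4736328125), (55.63976287841797, 58.51668930053711), 0.15242615342140198)
heel 0.75 [638.89685 -48.91307] ((638.341064453125, -46.492088317871094), (51.0919303894043, 49.939796447753906), 3.7420575618743896)
nest_round 0.68 [ 648.9524  -129.09766] ((644.6892700195312, -130.47283935546875), (84.27812957763672, 84.24407958984375), 3.9675118923187256)
nest_heel 0.73 [642.2671  -45.31846] ((639.1083984375, -46.753448486328125), (85.13246154785156, 85.13910675048828), 3.9446768760681152)
nest_square 0.87 [634.76447   37.593304] ((633.3006591796875, 37.804176330566406), (85.11066436767578, 86.09375), 3.9562454223632812)
rule 0.92 [568.2617   -51.802795] ((566.4605712890625, -51.153717041015625), (42.432132720947266, 199.89071655273438), 3.9983789920806885)
```

View pics/end.png

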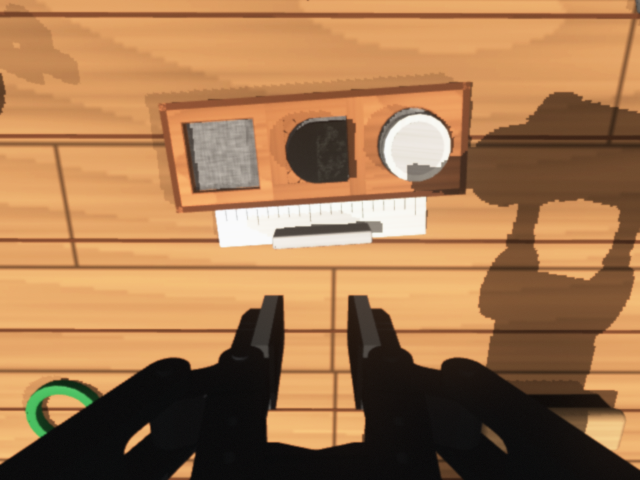

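The round tin and D heel are seated in their nests, and the square nest is empty. The straightedge is flush along the tray (angle 4.00° against 3.96°), between the tray's ends.

```bash
python3 -c "
from station import sign_off
print(sign_off())"
```

```text
the job is handed in; nothing more can be done
None
```

The job is handed in at about 33 s of the 72 s allowed: the tin and heel block are seated in their own nests, the square nest is empty, and the straightedge lies flush against the tray's robot-side face; the sign-off gave no verdict, so this rests on my last wrist-camera view.

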